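Pin the lamp arm to the imaging machine's bracket

TASK

Put the loose blue lamp arm into the bracket on the table so that the hole in its end lines up with the holes in the bracket's two cheeks, then push the orange-handled pin through all three holes, from whichever side is free, until its handle is home against the cheek. Let go of both and do not knock over or shift any of the other things.

Things in the scene. Friction and masses are not known exactly. Their poses are not given: they have to be found in the camera images.
- bracket: Fixed clevis bracket. Origin on the table straight below the centre of its holes; z up, y along the hole axis, -x towards its rear rest. Dark base plate 10 mm thick, x -155 to +25 mm, 90 mm wide. Alike on both sides: the pin may enter from either, but a tall green bottle stands beside one. Between x = -95 and -20 only the base plate lies under the arm, leaving room for fingers.
- bracket_hole (a point): Centre of the bracket's holes, midway between its two bright upright cheeks, 56 mm above the table; axes as the bracket's. Cheeks: x -20 to +20 mm, inner faces at y = +-15, outer faces at y = +-25, tops 78 mm above the table, a 16.4 mm hole through each. The floor between them is 40 mm above the table.
- bracket_rest (a point): Centre of the rear rest's floor, at bracket x = -105 mm, 40 mm above the table; rest 20 mm long in x, with side walls whose inner faces are at y = +-14 mm and tops 58 mm above the table. The arm lies level on this floor and on the one between the cheeks, its lamp beyond the rest, and is then free to slide along x.
- lamp_arm: Loose blue flat bar, silver at the eye end, black lamp at its tail, about 0.22 kg, lying on its underside. Origin on the underside straight below the eye; x points to the eye end, z up. Bar 24 mm wide (y), 32 mm high, x from -124 to +18 mm. Lamp: cylinder of 31 mm diameter along x, from x = -124 to -160. Good place to grip: across y at x = -57, near the centre of mass.
- lamp_eye (a point): Centre of the arm's eye, a 16.4 mm hole along y (arm x 0, y 0, z 16 mm); axes as the arm's.
- pin: Loose clevis pin, about 0.12 kg, lying level. Orange square handle 60 mm long (x -60 to 0), 26 mm wide and high; steel shaft of 14 mm diameter along +x from 0 to 72 mm, its axis 13 mm above the origin, the last 12 mm tapering to 7 mm diameter. Origin on the handle's underside below its shoulder (the face the shaft leaves); z up. Grip the handle across y near x = -32.
- pin_seat (a point): Point on the pin's shaft axis 25 mm from the shoulder (pin x 25, y 0, z 13 mm); with the shoulder against a cheek it lies in the centre of the bracket's holes.
- green_bottle: Loose green bottle standing upright, 64 mm diameter, 170 mm tall, on one side of the bracket, its axis about 130 mm from the hole; origin at the centre of its foot. Not to be disturbed.
- target_plate: Fixed black-and-white checked plate, 90 x 70 x 6 mm, flat on the table on the bracket's other, free side; origin at the centre of its underside.
- blue_bottle: Loose blue bottle standing upright, 60 mm diameter, 130 mm tall, behind the pin's handle; origin at the centre of its foot. Not to be disturbed.
- cup: Loose grey cup, 64 mm across the rim, 70 mm tall, beside the tail end of the bracket; origin at the centre of its foot. Not to be disturbed.
- tape_roll: Loose yellow roll of tape lying flat, 70 mm diameter, 25 mm high, beside the tail end of the bracket on the side away from the cup; origin at the centre of its underside. Not to be disturbed.
- screwdriver: Loose screwdriver with a red handle, about 200 mm long and under 35 mm high, lying to one side of the table. Not to be disturbed.
- joypad: Loose black hand controller, about 90 x 135 x 33 mm, lying beyond the bracket; origin at the centre of its underside. Not to be disturbed.
- specimen_box: Fixed open cardboard specimen box, 120 x 160 x 40 mm, at one side; origin at the centre of its underside.

How it is judged:
By the outcome, as a careful person would: the job done as asked, in the order asked, and still so for the second after the job is handed in, with the robot touching nothing.
It also fails if it takes over 72 s, if anything falls off the work surface, if the arm or the gripper's body presses on something with over 40 N, if the wrist force passes 120 N, or if a joint passes its speed limit or range.

ROBOT

A 6-joint arm with a two-finger parallel gripper is mounted at the origin on the work surface. World frame = base frame: x ahead of the robot, y to its left, z up, the work surface at z = 0. Lengths are in m, angles in degrees, forces in N, time in s.
With the tool pointing down it reaches from about 0.275 to 0.975 m from the base axis. Payload 8.4 kg.
Tool frame: the origin (TCP) lies between the finger pads; the fingertips stand 25 mm ahead of it and the grasp point (between the pads) lies 6 mm ahead of it (arm.tips_ahead is the distance from the TCP to the fingertips, in m); z points along the fingers, y is the direction in which the jaws open and shut (so a half turn about z gives the same grasp; the last joint's range is limited). The gripper opens to 92 mm and grips with 3 to 60 N. Pads are 20 mm wide; open, the fingers measure 128 mm over their backs; the gripper's body (75 mm by 189 mm) begins 69 mm behind the grasp point.
Start: joints at [-71.356, 20.225, 93.587, -0, 66.188, -0.138], TCP at [0.201, -0.592, 0.24] pointing down, gripper open.
Joint ranges: [-150.9, 150.9], [-52.94, 120.26], [3.33, 152.33], [-74.26, 254.26], [0, 154.13], [-172.89, 172.89]. Speed limits (degrees/s): [127.2, 127.2, 159.86, 180, 180, 180].

INTERFACE

Orientations are given as [roll, pitch, yaw] about the fixed x, y, z axes, in that order (R = Rz(yaw) Ry(pitch) Rx(roll)).
In Python, from plant import arm gives the robot as it stands.
- The arm moves only by the tool arm_command, never from a script. Its argument "series" is a list of rows, each an object of numbers: "x", "y", "z": the shift along the tool's x, y, z in cm; "rx", "ry", "rz": the turn, a rotation vector about the tool's x, y, z in rad; "gripper": the opening, from 0 (shut) to 1 (fully open). In form: [{"x": .., "y": .., "z": .., "rx": .., "ry": .., "rz": .., "gripper": ..}, ...]. A call has exactly 8 rows; each row is the pose to reach, as a shift and turn from the pose measured when the call began, along the tool's axes at that moment; what a row does not reach only later rows make up. A row lasts 1/10 s, in which the tool goes at most 50 mm and 8.59 degrees, less where a joint would pass 70% of its speed; a pose out of reach is approached as far as the arm can. A call with a gripper value outside its range is refused whole. The fingers move at their own pace and stop on an object; the grip force is fixed at half the most. Time passes only in rows, so rows that repeat a pose let the fingers close, or fill a call up. It gives the time, the measured TCP pose, the force and the opening at its end, in the units of the state.
- arm.read_state(): the state, without advancing time (a new reading comes with each control period).
- arm.grab_frame(name): name is "scene" or "top" or "wrist"; returns (picture, depth): 384x512x3 uint8, red, green, blue; 384x512 float32, m along the optical axis (not along the pixel's ray), 0 where there is no reading.
- arm.calibration(name): a dict with "camera_matrix" (3x3 intrinsics, pixels), "extrinsics" (4x4, takes a point from world to camera coordinates). Camera axes: x right, y down, z forward; pixel columns grow to the right and rows downward; lengths in m; the calibration is good to about 2 mm. The wrist camera is an equidistant fisheye: a pixel r from the principal point sees the ray r / f radians off the axis. A picture is of the moment at which its call begins: read the wrist's pose just before it. calibration takes no time and is no camera call; for the wrist camera it gives the pose at the moment of the call.
- arm.job_done(): hands the job in, once; it reports no verdict.
Trained networks look in the newest picture that a camera, given by its name, has taken for a name from the list of things; names that differ only in an ending like _2 or _b are one class to them, and where a whole thing is asked for, a point or a joint stands for the part that bears it (a point fixed in the world has none). Each returns a list of dicts, best first, with "conf" (0 to 1); they miss things now and then, are a little off and sometimes report something else, mostly with a low value. They report only what shows in the picture. A call takes as long as a camera call.
- arm.boxes_of(target, camera): "xy" ([column, row] in pixels, amid what is visible of it).
The state is a dict: "t": time; "q": joint angles; "qd": joint speeds; "effort": joint torques, N m; "ee_pos": TCP position; "orientation": TCP orientation; "wrist_force": force on the tool from outside, world axes, zero at the start; "ft_torque": the same for the moment, N m; "gripper_width": finger opening in m.
Only numpy, scipy, OpenCV 4.12 (cv2) and the standard library are available. Lean on these libraries where they do the work, as an engineer would, in place of code of your own. Each camera call takes 0.05 s, during which the arm holds its last target. There are 200 camera calls.

## Working session

There is one attempt and no reset: what is moved stays moved. The work goes in short steps, Python scripts to look and compute and a tool call to move; the robot and the scene stay as the last step left them, time stands still between calls to the robot, and variables do not carry over. Pictures are saved under pics/ and viewed, about 8 in all and at most 12, crops included, and the job is handed in when it is done.

Besides the shell and the picture viewer there is one more tool, called after ">>>" as name([rows], argument=value, ...), one row to a line, values as JSON. arm_command: Moves the arm, as the interface text tells. Its arguments: {"type":"object","properties":{"series":{"type":"array","items":{"type":"object","properties":{"x":{"type":"number"},"y":{"type":"number"},"z":{"type":"number"},"rx":{"type":"number"},"ry":{"type":"number"},"rz":{"type":"number"},"gripper":{"type":"number"}}}}},"required":["series"]}

```bash
mkdir -p pics; ls
cat > h.py <<'E'
import numpy as np, cv2
from plant import arm
from scipy.spatial.transform import Rotation as R
def cloud(name):
    p,d=arm.grab_frame(name); c=arm.calibration(name); K=np.array(c['camera_matrix']);E=np.array(c['extrinsics'])
    v,u=np.mgrid[:384,:512]
    P=np.stack([(u-K[0,2])/K[0,0]*d,(v-K[1,2])/K[1,1]*d,d],-1)
    W=(P-E[:3,3])@E[:3,:3]; W[d==0]=np.nan
    return p,W,K,E
E
python3 - <<'E'
from h import *
for n in ['top','scene']:
    p,W,K,E=cloud(n); np.savez(n,p=p,W=W); cv2.imwrite(f'pics/{n}.png',cv2.resize(p[:,:,::-1],(768,576)))
    print(n,K[0,0],(-E[:3,:3].T@E[:3,3]).round(3))
    for t in ['bracket','lamp_arm','lamp_eye','pin','green_bottle','target_plate','blue_bottle','cup','tape_roll','screwdriver','joypad','specimen_box']:
        b=arm.boxes_of(t,n)[:1]
        for x in b:
            c,r=map(int,x['xy']); print(t,round(x['conf'],2),c,r,W[r,c].round(3))
print(arm.read_state())
E
```

```text
pics
top 473.38001994948155 [0.192 0.031 1.691]
bracket 0.86 257 193 [ 0.497 -0.001  0.009]
lamp_arm 0.86 168 230 [0.353 0.308 0.03 ]
lamp_eye 0.77 163 237 [0.329 0.326 0.024]
pin 0.46 345 214 [ 0.426 -0.316  0.022]
green_bottle 0.74 346 211 [ 0.437 -0.32   0.021]
target_plate 0.82 298 182 [ 0.541 -0.15   0.008]
blue_bottle 0.67 339 243 [ 0.317 -0.279  0.093]
cup 0.52 227 207 [0.443 0.105 0.007]
tape_roll 0.68 285 216 [ 0.418 -0.105 -0.01 ]
screwdriver 0.52 140 132 [0.712 0.433 0.02 ]
joypad 0.8 235 131 [0.723 0.084 0.023]
specimen_box 0.87 370 150 [ 0.667 -0.414  0.01 ]
scene 440.18443260273335 [ 1.062 -0.42   1.116]
bracket 0.92 241 199 [ 0.493 -0.016  0.009]
lamp_arm 0.67 295 119 [0.37  0.305 0.033]
lamp_eye 0.82 295 118 [0.366 0.308 0.032]
pin 0.59 143 240 [ 0.44  -0.315  0.026]
green_bottle 0.81 289 179 [0.576 0.092 0.108]
target_plate 0.79 215 233 [ 0.538 -0.143  0.009]
blue_bottle 0.73 201 194 [ 0.404 -0.098  0.007]
cup 0.89 253 156 [0.403 0.101 0.031]
tape_roll 0.71 198 197 [ 0.403 -0.11   0.001]
screwdriver 0.63 399 170 [0.72  0.421 0.024]
joypad 0.86 318 237 [0.737 0.063 0.039]
specimen_box 0.96 153 324 [ 0.651 -0.414  0.014]
{'t': 1.3, 'q': array([-7.13549245e+01,  2.02225822e+01,  9.35859824e+01,  1.97216024e-04,
        6.61868267e+01, -1.35922207e-01]), 'qd': array([-0.00056191,  0.0545125 , -0.07023065,  0.04098919, -0.03457247,
       -0.10497802]), 'effort': array([ 1.46422681e-03, -5.93752420e+01, -3.34559369e+01,  6.97788270e-02,
        1.61728106e-02, -1.20419600e-05]), 'ee_pos': array([ 0.20124427, -0.59173755,  0.23962088]), 'orientation': array([ 1.79995391e+02, -1.69499174e-04,  1.87809181e+01]), 'wrist_force': array([ 0.17425721, -0.019849  , -0.866254  ]), 'ft_torque': array([0.00462064, 0.04627876, 0.00193135]), 'gripper_width': 0.09203733747872074}
```

View pics/top.png

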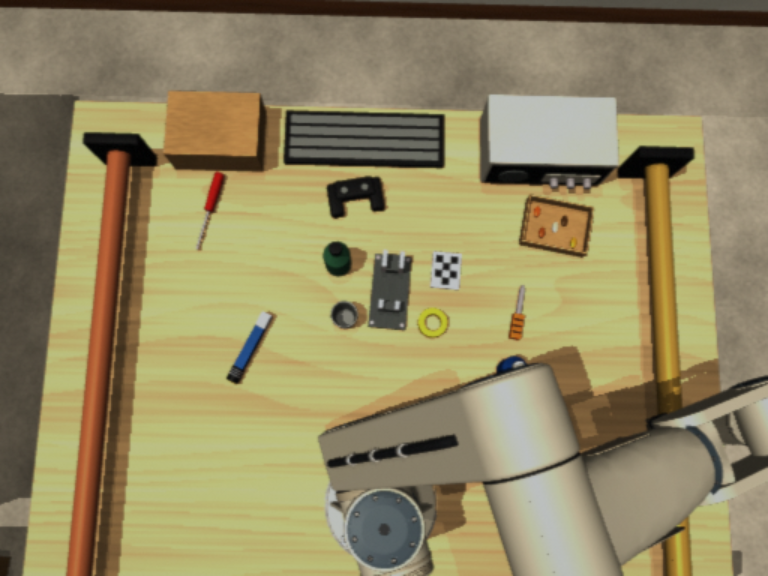

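View pics/scene.png

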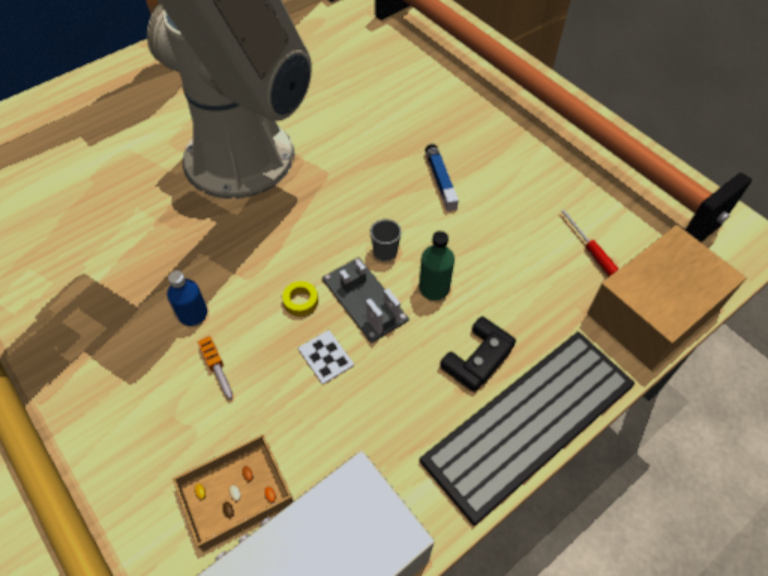

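Top view (768 px scale): arm lies from its tail at (234,380) to its eye at (265,318). The bracket cheeks are at (395,260) and the rest at (390,304). The pin handle is at (516,327) with its tip at (521,290). The green bottle is on +y, so the free side is −y. The scene view agrees, and shows the blue bottle behind the pin's handle.

```bash
cat > m.py <<'E'
from h import *
A=[np.load(n+'.npz') for n in ['top','scene']]
def sel(lo,hi,col=None):
    o=[]
    for a in A:
        W=a['W'];hsv=cv2.cvtColor(a['p'],cv2.COLOR_RGB2HSV)
        m=np.all((W>lo)&(W<hi),-1)
        if col is not None: m&=col(hsv.astype(int))
        o.append(W[m])
    return o
def rep(n,o):
    for k,w in zip(['top','scene'],o):
        if len(w)<5: print(n,k,len(w));continue
        r=cv2.minAreaRect(w[:,:2].astype(np.float32)*1000); print(n,k,len(w),'med',np.median(w,0).round(3),'rect',np.round(r[0],1),np.round(r[1],1),round(r[2],1),'zmax',w[:,2].max().round(3))
rep('arm',sel([.15,.2,.02],[.45,.42,.06]))
rep('armtop',sel([.15,.2,.024],[.45,.42,.06]))
rep('silver',sel([.15,.2,.022],[.45,.42,.06],lambda h:h[...,1]<60))
rep('cheeks',sel([.5,-.06,.06],[.66,.05,.1]))
rep('rest',sel([.38,-.06,.045],[.5,.05,.1]))
rep('bracket base',sel([.35,-.1,.004],[.66,.06,.1],lambda h:(h[...,1]<70)&(h[...,2]<120)))
rep('pin orange',sel([.33,-.4,.012],[.5,-.25,.05],lambda h:(h[...,0]<16)&(h[...,1]>180)))
rep('pin all',sel([.36,-.4,.008],[.56,-.25,.05]))
rep('green',sel([.45,.08,.03],[.66,.22,.2],lambda h:h[...,1]>60))
rep('bluebot',sel([.2,-.4,.04],[.42,-.2,.2],lambda h:(h[...,0]>95)&(h[...,1]>100)))
rep('cup',sel([.35,.07,.03],[.5,.2,.09]))
rep('tape',sel([.35,-.2,.01],[.5,-.07,.05]))
E
python3 m.py
```

```text
arm top 388 med [0.347 0.316 0.031] rect [350. 316.] [ 29.5 178.6] 65.3 zmax 0.042
arm scene 345 med [0.356 0.313 0.032] rect [350.3 316.1] [ 31.5 179.3] 63.9 zmax 0.042
armtop top 354 med [0.35  0.316 0.031] rect [350.5 316.8] [ 27.6 178.4] 65.2 zmax 0.042
armtop scene 323 med [0.358 0.313 0.032] rect [350.4 316.5] [ 27.5 178.7] 65.8 zmax 0.042
silver top 138 med [0.399 0.297 0.031] rect [351.7 315.4] [ 25. 175.] 64.8 zmax 0.04
silver scene 130 med [0.403 0.293 0.032] rect [353.  315.6] [ 27.  173.3] 65.4 zmax 0.038
cheeks top 74 med [ 0.557 -0.03   0.077] rect [558.5 -16.3] [49.9 41.3] 85.9 zmax 0.085
cheeks scene 164 med [ 0.561 -0.016  0.077] rect [558.5 -15.7] [51.9 42.7] 85.3 zmax 0.084
rest top 38 med [ 0.452 -0.007  0.056] rect [453.   -9.6] [46.3 18.3] 86.2 zmax 0.066
rest scene 75 med [0.455 0.004 0.057] rect [453.7  -7.2] [49.7 23.5] 86.8 zmax 0.062
bracket base top 1001 med [ 0.492 -0.011  0.011] rect [493.1 -11. ] [ 87.5 177.3] 85.5 zmax 0.085
bracket base scene 1374 med [ 0.499 -0.02   0.013] rect [493.7 -11.3] [ 89.9 180.3] 85.8 zmax 0.079
pin orange top 112 med [ 0.41
[... 357 characters left out ...]
top 286 med [0.545 0.11  0.112] rect [520.3 113.7] [139.1  60.2] 1.0 zmax 0.174
green scene 658 med [0.572 0.101 0.107] rect [563.3 110.2] [63.  53.1] 43.0 zmax 0.173
bluebot top 75 med [ 0.32  -0.277  0.089] rect [ 324.2 -283.1] [19.1 50.5] 37.9 zmax 0.109
bluebot scene 393 med [ 0.328 -0.298  0.083] rect [ 320.7 -295.7] [55.2 37.9] 74.9 zmax 0.111
cup top 106 med [0.442 0.101 0.065] rect [426.6  97.2] [62.  51.9] 1.7 zmax 0.079
cup scene 303 med [0.419 0.102 0.057] rect [426.1  99. ] [57.6 65.1] 89.9 zmax 0.075
tape top 225 med [ 0.419 -0.113  0.024] rect [ 446.6 -143.7] [ 88.1 148.4] 30.3 zmax 0.035
tape scene 346 med [ 0.423 -0.114  0.025] rect [ 419.1 -112.7] [69.  69.7] 33.2 zmax 0.032
```

```bash
cat >> h.py <<'E'
def go(x,y,z,yaw,roll=180,s=None):
    s=s or arm.read_state(); R0=R.from_euler('xyz',s['orientation'],degrees=True)
    d=R0.inv().apply(np.array([x,y,z])-s['ee_pos'])*100
    w=(R0.inv()*R.from_euler('xyz',[roll,0,yaw],degrees=True)).as_rotvec()
    print('d cm',d.round(2),'w',w.round(3),'t',round(s['t'],2),'F',s['wrist_force'].round(1),'w',s['gripper_width'].round(4),s['ee_pos'].round(4),s['orientation'].round(2))
E
python3 - <<'E'
from h import *
go(.38,-.2,.25,85)
E
```

```text
Traceback (most recent call last):
  File "h.py", line 14, in go
    print('d cm',d.round(2),'w',w.round(3),'t',round(s['t'],2),'F',s['wrist_force'].round(1),'w',s['gripper_width'].round(4),s['ee_pos'].round(4),s['orientation'].round(2))
                                                                                                 ^^^^^^^^^^^^^^^^^^^^^^^^
AttributeError: 'float' object has no attribute 'round'
```

```bash
sed -i "s/s\['gripper_width'\].round(4)/round(s['gripper_width'],4)/" h.py
python3 - <<'E'
from h import *
go(.38,-.2,.25,85)
E
```

```text
d cm [ 29.54 -31.33  -1.04] w [ 0.     0.    -1.156] t 1.3 F [ 0.2 -0.  -0.9] w 0.092 [ 0.2012 -0.5917  0.2396] [180.    -0.    18.78]
```

>>> arm_command([
  {"x": 3,"y": -3,"z": -1,"rz": -0.12,"gripper": 1},
  {"x": 6.5,"y": -6.9,"z": -1,"rz": -0.26,"gripper": 1},
  {"x": 10,"y": -10.6,"z": -1,"rz": -0.4,"gripper": 1},
  {"x": 13.5,"y": -14.3,"z": -1,"rz": -0.54,"gripper": 1},
  {"x": 17,"y": -18,"z": -1,"rz": -0.68,"gripper": 1},
  {"x": 20.5,"y": -21.7,"z": -1,"rz": -0.82,"gripper": 1},
  {"x": 24,"y": -25.4,"z": -1,"rz": -0.96,"gripper": 1},
  {"x": 27,"y": -28.6,"z": -1,"rz": -1.08,"gripper": 1},
])

```text
invalid input
```

Run:
```python
from h import *
go(.35,.317,.20,155.5)
```

```text
d cm [ 43.34 -81.25   3.96] w [ 0.     0.    -2.386] t 1.3 F [ 0.2 -0.  -0.9] w 0.092 [ 0.2012 -0.5917  0.2396] [180.    -0.    18.78]
```

>>> arm_command([
  {"x": 3,"y": -3,"z": -1,"rx": 0,"ry": 0,"rz": -0.12,"gripper": 1},
  {"x": 6.5,"y": -6.9,"z": -1,"rx": 0,"ry": 0,"rz": -0.26,"gripper": 1},
  {"x": 10,"y": -10.6,"z": -1,"rx": 0,"ry": 0,"rz": -0.4,"gripper": 1},
  {"x": 13.5,"y": -14.3,"z": -1,"rx": 0,"ry": 0,"rz": -0.54,"gripper": 1},
  {"x": 17,"y": -18,"z": -1,"rx": 0,"ry": 0,"rz": -0.68,"gripper": 1},
  {"x": 20.5,"y": -21.7,"z": -1,"rx": 0,"ry": 0,"rz": -0.82,"gripper": 1},
  {"x": 24,"y": -25.4,"z": -1,"rx": 0,"ry": 0,"rz": -0.96,"gripper": 1},
  {"x": 27,"y": -28.6,"z": -1,"rx": 0,"ry": 0,"rz": -1.08,"gripper": 1},
])

```text
t: 2.1
ee_pos: [0.3649, -0.2331, 0.2499]
orientation: [179.9, 0.0, 81.0]
wrist_force: [1.0, -0.4, -0.8]
gripper_width: 0.0918
```

Run:
```python
from h import *
go(.35,.317,.20,155.5)
```

```text
d cm [ 54.1  -10.12   4.96] w [ 1.000e-03  1.000e-03 -1.301e+00] t 2.1 F [ 1.  -0.4 -0.8] w 0.0918 [ 0.3649 -0.2331  0.2499] [1.7995e+02 2.0000e-02 8.0960e+01]
```

>>> arm_command([
  {"x": 4.8,"y": -0.9,"z": 0,"rx": 0,"ry": 0,"rz": -0.12,"gripper": 1},
  {"x": 9.6,"y": -1.8,"z": 0,"rx": 0,"ry": 0,"rz": -0.26,"gripper": 1},
  {"x": 14.4,"y": -2.7,"z": 0,"rx": 0,"ry": 0,"rz": -0.4,"gripper": 1},
  {"x": 19.2,"y": -3.6,"z": 0,"rx": 0,"ry": 0,"rz": -0.54,"gripper": 1},
  {"x": 24,"y": -4.5,"z": 0,"rx": 0,"ry": 0,"rz": -0.68,"gripper": 1},
  {"x": 28.8,"y": -5.4,"z": 0,"rx": 0,"ry": 0,"rz": -0.82,"gripper": 1},
  {"x": 33.6,"y": -6.3,"z": 0,"rx": 0,"ry": 0,"rz": -0.96,"gripper": 1},
  {"x": 38.4,"y": -7.2,"z": 0,"rx": 0,"ry": 0,"rz": -1.1,"gripper": 1},
])

```text
t: 2.9
ee_pos: [0.3537, 0.1595, 0.2502]
orientation: [179.9, 0.1, 144.3]
wrist_force: [-0.1, -0.5, -0.2]
gripper_width: 0.0919
```

Run:
```python
from h import *
go(.3495,.317,.09,155.5)
```

```text
d cm [ 9.55 12.53 16.02] w [ 0.001  0.002 -0.195] t 2.9 F [-0.1 -0.5 -0.2] w 0.0919 [0.3537 0.1595 0.2502] [1.7993e+02 1.0000e-01 1.4433e+02]
```

Clear of the cup, then down to 9 cm. I'll check here with the wrist camera.

>>> arm_command([
  {"x": 2.5,"y": 3.2,"z": 1,"rx": 0,"ry": 0,"rz": -0.1,"gripper": 1},
  {"x": 5,"y": 6.4,"z": 3,"rx": 0,"ry": 0,"rz": -0.195,"gripper": 1},
  {"x": 7.5,"y": 9.6,"z": 6,"rx": 0,"ry": 0,"rz": -0.195,"gripper": 1},
  {"x": 9.5,"y": 12.5,"z": 9,"rx": 0,"ry": 0,"rz": -0.195,"gripper": 1},
  {"x": 9.5,"y": 12.5,"z": 12,"rx": 0,"ry": 0,"rz": -0.195,"gripper": 1},
  {"x": 9.5,"y": 12.5,"z": 14.5,"rx": 0,"ry": 0,"rz": -0.195,"gripper": 1},
  {"x": 9.5,"y": 12.5,"z": 16,"rx": 0,"ry": 0,"rz": -0.195,"gripper": 1},
  {"x": 9.5,"y": 12.5,"z": 16,"rx": 0,"ry": 0,"rz": -0.195,"gripper": 1},
])

```text
t: 3.7
ee_pos: [0.3486, 0.3156, 0.0884]
orientation: [-179.9, 0.0, 155.5]
wrist_force: [-0.2, -0.6, 0.8]
gripper_width: 0.092
```

```bash
cat >> h.py <<'E'
def wcloud():
    c=arm.calibration('wrist'); p,d=arm.grab_frame('wrist'); K=np.array(c['camera_matrix']);E=np.array(c['extrinsics'])
    v,u=np.mgrid[:384,:512]; a=(u-K[0,2])/K[0,0]; b=(v-K[1,2])/K[1,1]; r=np.hypot(a,b)+1e-9; t=np.tan(np.minimum(r,1.5))
    P=np.stack([a/r*t*d,b/r*t*d,d],-1); W=(P-E[:3,3])@E[:3,:3]; W[(d==0)|(r>1.4)]=np.nan
    return p,W
def rep(n,w):
    r=cv2.minAreaRect(w[:,:2].astype(np.float32)*1000); print(n,len(w),'med',np.median(w,0).round(4),'rect',np.round(r[0],1),np.round(r[1],1),round(r[2],1))
def inb(W,lo,hi): return W[np.all((W>lo)&(W<hi),-1)]
E
python3 - <<'E'
from h import *
go(.3495,.317,.029,155.5)
p,W=wcloud(); np.savez('w1',p=p,W=W)
cv2.imwrite('pics/w1.png',p[:,:,::-1])
rep('arm',inb(W,[.22,.22,.022],[.45,.41,.036]))
go(.3495,.317,.029,155.5)
E
```

```text
d cm [-0.02  0.17  5.94] w [-0.003  0.001  0.   ] t 3.7 F [-0.2 -0.6  0.8] w 0.092 [0.3486 0.3156 0.0884] [-1.7985e+02  3.0000e-02  1.5552e+02]
arm 6849 med [0.3253 0.3293 0.0325] rect [348.8 316.7] [ 29.5 179.4] 63.8
d cm [0.03 0.09 6.06] w [-0.001  0.001  0.   ] t 3.75 F [-0.1  0.2  0. ] w 0.0917 [0.3493 0.3161 0.0896] [-1.7995e+02  7.0000e-02  1.5551e+02]
```

View pics/w1.png

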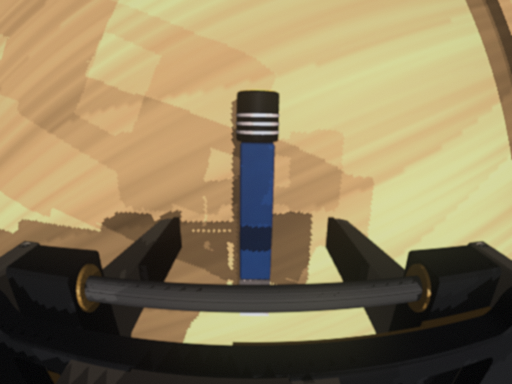

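The wrist view shows the bar centred at about column 257 between the fingers, lamp toward tool +x at (257,115). Going down to grip.

>>> arm_command([
  {"x": 0,"y": 0.1,"z": 2,"rx": 0,"ry": 0,"rz": 0,"gripper": 1},
  {"x": 0,"y": 0.1,"z": 4,"rx": 0,"ry": 0,"rz": 0,"gripper": 1},
  {"x": 0,"y": 0.1,"z": 5.5,"rx": 0,"ry": 0,"rz": 0,"gripper": 1},
  {"x": 0,"y": 0.1,"z": 6.0,"rx": 0,"ry": 0,"rz": 0,"gripper": 1},
  {"x": 0,"y": 0.1,"z": 6.0,"rx": 0,"ry": 0,"rz": 0,"gripper": 0.6},
  {"x": 0,"y": 0.1,"z": 6.0,"rx": 0,"ry": 0,"rz": 0,"gripper": 0.3},
  {"x": 0,"y": 0.1,"z": 6.0,"rx": 0,"ry": 0,"rz": 0,"gripper": 0},
  {"x": 0,"y": 0.1,"z": 6.0,"rx": 0,"ry": 0,"rz": 0,"gripper": 0},
])

```text
t: 4.55
ee_pos: [0.3502, 0.3173, 0.0304]
orientation: [180.0, 0.1, 155.5]
wrist_force: [-0.3, -0.7, 0.2]
gripper_width: 0.062
```

>>> arm_command([
  {"x": 0,"y": 0,"z": 0,"rx": 0,"ry": 0,"rz": 0,"gripper": 0},
  {"x": 0,"y": 0,"z": 0,"rx": 0,"ry": 0,"rz": 0,"gripper": 0},
  {"x": 0,"y": 0,"z": 0,"rx": 0,"ry": 0,"rz": 0,"gripper": 0},
  {"x": 0,"y": 0,"z": -1,"rx": 0,"ry": 0,"rz": 0,"gripper": 0},
  {"x": 0,"y": 0,"z": -4,"rx": 0,"ry": 0,"rz": 0,"gripper": 0},
  {"x": 0,"y": 0,"z": -8,"rx": 0,"ry": 0,"rz": 0,"gripper": 0},
  {"x": 0,"y": 0,"z": -13,"rx": 0,"ry": 0,"rz": 0,"gripper": 0},
  {"x": 0,"y": 0,"z": -18,"rx": 0,"ry": 0,"rz": 0,"gripper": 0},
])

```text
t: 5.35
ee_pos: [0.3493, 0.3169, 0.2126]
orientation: [-180.0, 0.1, 155.5]
wrist_force: [0.3, 1.5, -0.7]
gripper_width: 0.0004
```

Run:
```python
from h import *
u=np.deg2rad(-4.3); g=np.array([.5584,-.016])-.072*np.array([np.cos(u),np.sin(u)]); print(g)
p,W=wcloud()
w=inb(W,[.22,.22,.15],[.45,.41,.25]);print(len(w), np.percentile(w,[1,50,99],axis=0).round(3))
go(g[0],g[1],.22,175.7)
```

```text
[ 0.48660267 -0.01060153]
2478 [[0.333 0.308 0.19 ]
 [0.34  0.322 0.227]
 [0.347 0.336 0.249]]
d cm [-25.91 -24.48  -0.05] w [ 0.008  0.007 -0.352] t 5.4 F [3.2 2.3 6.3] w 0.0004 [0.3523 0.3196 0.2204] [179.46   0.33 155.51]
```

The fingers were slower than I allowed for, so the lift came too early and missed the bar. Open, descend again, recheck and wait longer.

>>> arm_command([
  {"x": 0,"y": 0,"z": 0,"rx": 0,"ry": 0,"rz": 0,"gripper": 1},
  {"x": 0,"y": 0,"z": 0,"rx": 0,"ry": 0,"rz": 0,"gripper": 1},
  {"x": 0,"y": 0,"z": 2,"rx": 0,"ry": 0,"rz": 0,"gripper": 1},
  {"x": 0,"y": 0,"z": 4,"rx": 0,"ry": 0,"rz": 0,"gripper": 1},
  {"x": 0,"y": 0,"z": 7,"rx": 0,"ry": 0,"rz": 0,"gripper": 1},
  {"x": 0,"y": 0,"z": 10,"rx": 0,"ry": 0,"rz": 0,"gripper": 1},
  {"x": 0,"y": 0,"z": 12.5,"rx": 0,"ry": 0,"rz": 0,"gripper": 1},
  {"x": 0,"y": 0,"z": 12.5,"rx": 0,"ry": 0,"rz": 0,"gripper": 1},
])

```text
t: 6.2
ee_pos: [0.3506, 0.3179, 0.0913]
orientation: [179.9, 0.1, 155.5]
wrist_force: [0.1, 0.1, -0.1]
gripper_width: 0.0621
```

Run:
```python
from h import *
p,W=wcloud(); np.savez('w2',p=p,W=W)
cv2.imwrite('pics/w2.png',p[:,:,::-1])
rep('arm',inb(W,[.22,.22,.022],[.45,.41,.036]))
go(.3485,.317,.028,155.5)
```

```text
arm 6738 med [0.3258 0.3292 0.0325] rect [336.4 324.9] [ 29.5 150.2] 65.8
d cm [ 0.23 -0.31  6.5 ] w [0.004 0.003 0.   ] t 6.25 F [-0.  -0.2  0.2] w 0.0661 [0.3516 0.3188 0.0931] [179.79   0.18 155.51]
```

View pics/w2.png

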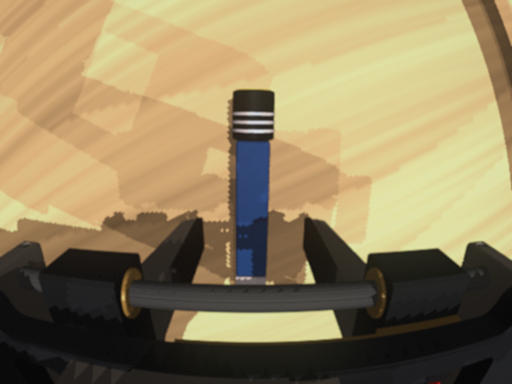

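The bar is unmoved (column 252, with the same median as before). Going down again.

>>> arm_command([
  {"x": 0.2,"y": -0.2,"z": 2,"rx": 0,"ry": 0,"rz": 0,"gripper": 0.6},
  {"x": 0.2,"y": -0.2,"z": 4,"rx": 0,"ry": 0,"rz": 0,"gripper": 0.6},
  {"x": 0.2,"y": -0.2,"z": 5.5,"rx": 0,"ry": 0,"rz": 0,"gripper": 0.6},
  {"x": 0.2,"y": -0.2,"z": 6.4,"rx": 0,"ry": 0,"rz": 0,"gripper": 0.3},
  {"x": 0.2,"y": -0.2,"z": 6.4,"rx": 0,"ry": 0,"rz": 0,"gripper": 0},
  {"x": 0.2,"y": -0.2,"z": 6.4,"rx": 0,"ry": 0,"rz": 0,"gripper": 0},
  {"x": 0.2,"y": -0.2,"z": 6.4,"rx": 0,"ry": 0,"rz": 0,"gripper": 0},
  {"x": 0.2,"y": -0.2,"z": 6.4,"rx": 0,"ry": 0,"rz": 0,"gripper": 0},
])

```text
t: 7.05
ee_pos: [0.3496, 0.3182, 0.0299]
orientation: [179.7, 0.2, 155.5]
wrist_force: [-1.0, -0.9, 6.6]
gripper_width: 0.0234
```

>>> arm_command([
  {"x": 0,"y": 0,"z": 0,"rx": 0,"ry": 0,"rz": 0,"gripper": 0},
  {"x": 0,"y": 0,"z": 0,"rx": 0,"ry": 0,"rz": 0,"gripper": 0},
  {"x": 0,"y": 0,"z": 0,"rx": 0,"ry": 0,"rz": 0,"gripper": 0},
  {"x": 0,"y": 0,"z": 0,"rx": 0,"ry": 0,"rz": 0,"gripper": 0},
  {"x": 0,"y": 0,"z": 0,"rx": 0,"ry": 0,"rz": 0,"gripper": 0},
  {"x": 0,"y": 0,"z": 0,"rx": 0,"ry": 0,"rz": 0,"gripper": 0},
  {"x": 0,"y": 0,"z": 0,"rx": 0,"ry": 0,"rz": 0,"gripper": 0},
  {"x": 0,"y": 0,"z": 0,"rx": 0,"ry": 0,"rz": 0,"gripper": 0},
])

```text
t: 7.85
ee_pos: [0.3495, 0.3182, 0.0299]
orientation: [179.7, 0.2, 155.5]
wrist_force: [0.1, 0.5, 0.9]
gripper_width: 0.0242
```

>>> arm_command([
  {"x": 0,"y": 0,"z": -1,"rx": 0,"ry": 0,"rz": 0,"gripper": 0},
  {"x": 0,"y": 0,"z": -3,"rx": 0,"ry": 0,"rz": 0,"gripper": 0},
  {"x": 0,"y": 0,"z": -6,"rx": 0,"ry": 0,"rz": 0,"gripper": 0},
  {"x": 0,"y": 0,"z": -9,"rx": 0,"ry": 0,"rz": 0,"gripper": 0},
  {"x": 0,"y": 0,"z": -12,"rx": 0,"ry": 0,"rz": 0,"gripper": 0},
  {"x": 0,"y": 0,"z": -15,"rx": 0,"ry": 0,"rz": 0,"gripper": 0},
  {"x": 0,"y": 0,"z": -18,"rx": 0,"ry": 0,"rz": 0,"gripper": 0},
  {"x": 0,"y": 0,"z": -19,"rx": 0,"ry": 0,"rz": 0,"gripper": 0},
])

```text
t: 8.65
ee_pos: [0.3495, 0.3185, 0.2231]
orientation: [179.5, 0.3, 155.5]
wrist_force: [0.1, 0.5, -3.5]
gripper_width: 0.0236
```

Run:
```python
from h import *
s=arm.read_state(); z=s['ee_pos'][2]; t=s['ee_pos'][:2]
p,W=wcloud(); np.savez('w3',p=p,W=W)
hsv=cv2.cvtColor(p,cv2.COLOR_RGB2HSV).astype(int)
# blue part + lamp above table
w=inb(W,[.15,.15,z-.045],[.5,.5,z+.015])
y=np.deg2rad(s['orientation'][2]); ux=np.array([np.cos(y),np.sin(y)]); a=(w[:,:2]-t)@ux; b=(w[:,:2]-t)@np.array([ux[1],-ux[0]])
m=(a>.01)&(abs(b)<.03); print('lamp end dist from TCP along tool x, mm',np.percentile(a[m],[95,99,100])*1000); k=m&(a>.04); print('b med',np.median(b[k])*1000, 'top z by a',[(i,round(float(np.percentile(w[m&(a>i/1000)&(a<i/1000+.01)][:,2],80)-z),4)) for i in (20,30,40,50,60,70) if (m&(a>i/1000)&(a<i/1000+.01)).sum()>5])
g=np.array([.4866,-.0106]); go(g[0],g[1],.25,175.7)
```

```text
lamp end dist from TCP along tool x, mm [85.04519992 88.2745801  89.45338618]
b med 1.0373100769858596 top z by a [(20, 0.0035), (30, 0.0034), (40, 0.0034), (50, 0.0026), (60, 0.002), (70, 0.002)]
d cm [-26.13 -24.25  -2.77] w [ 0.008  0.007 -0.353] t 8.7 F [ 0.5  0.5 -1.3] w 0.0238 [0.3496 0.3186 0.223 ] [179.48   0.31 155.5 ]
```

>>> arm_command([
  {"x": -2,"y": -1.9,"z": -0.8,"rx": 0.002,"ry": 0.002,"rz": -0.03,"gripper": 0},
  {"x": -5.2,"y": -4.8,"z": -1.8,"rx": 0.004,"ry": 0.004,"rz": -0.08,"gripper": 0},
  {"x": -8.5,"y": -7.9,"z": -2.8,"rx": 0.008,"ry": 0.007,"rz": -0.13,"gripper": 0},
  {"x": -11.9,"y": -11,"z": -2.8,"rx": 0.008,"ry": 0.007,"rz": -0.18,"gripper": 0},
  {"x": -15.3,"y": -14.2,"z": -2.8,"rx": 0.008,"ry": 0.007,"rz": -0.23,"gripper": 0},
  {"x": -18.7,"y": -17.3,"z": -2.8,"rx": 0.008,"ry": 0.007,"rz": -0.28,"gripper": 0},
  {"x": -22,"y": -20.4,"z": -2.8,"rx": 0.008,"ry": 0.007,"rz": -0.32,"gripper": 0},
  {"x": -24.5,"y": -22.7,"z": -2.8,"rx": 0.008,"ry": 0.007,"rz": -0.353,"gripper": 0},
])

```text
t: 9.5
ee_pos: [0.478, 0.0078, 0.2488]
orientation: [-180.0, -0.1, 175.8]
wrist_force: [-1.0, 0.8, -3.7]
gripper_width: 0.0241
```

Run:
```python
from h import *
g=np.array([.4866,-.0106]); go(g[0],g[1],.14,175.7)
```

```text
d cm [-1.01 -1.77 10.88] w [-0.    -0.002  0.001] t 9.5 F [-1.   0.8 -3.7] w 0.0241 [0.478  0.0078 0.2488] [-1.7997e+02 -1.0000e-01  1.7576e+02]
```

>>> arm_command([
  {"x": -0.5,"y": -0.9,"z": 0,"rx": 0,"ry": 0,"rz": 0,"gripper": 0},
  {"x": -1,"y": -1.75,"z": 1,"rx": 0,"ry": 0,"rz": 0,"gripper": 0},
  {"x": -1,"y": -1.75,"z": 3,"rx": 0,"ry": 0,"rz": 0,"gripper": 0},
  {"x": -1,"y": -1.75,"z": 5.5,"rx": 0,"ry": 0,"rz": 0,"gripper": 0},
  {"x": -1,"y": -1.75,"z": 8,"rx": 0,"ry": 0,"rz": 0,"gripper": 0},
  {"x": -1,"y": -1.75,"z": 10,"rx": 0,"ry": 0,"rz": 0,"gripper": 0},
  {"x": -1,"y": -1.75,"z": 10.9,"rx": 0,"ry": 0,"rz": 0,"gripper": 0},
  {"x": -1,"y": -1.75,"z": 10.9,"rx": 0,"ry": 0,"rz": 0,"gripper": 0},
])

```text
t: 10.3
ee_pos: [0.4851, -0.0097, 0.1381]
orientation: [-180.0, -0.3, 175.8]
wrist_force: [0.2, -0.0, -1.5]
gripper_width: 0.0241
```

Run:
```python
from h import *
p,W=wcloud(); np.savez('w4',p=p,W=W)
q,V,_,_=cloud('scene'); np.savez('s4',p=q,W=V)
a=cv2.resize(q[80:200,170:330],(640,480)); 
cv2.imwrite('pics/w4.png',p[:,:,::-1]);cv2.imwrite('pics/s4.png',a[:,:,::-1])
rep('restwalls scene',inb(V,[.42,-.06,.045],[.48,.05,.066]))
rep('cheek scene',inb(V,[.5,-.06,.065],[.62,.05,.085]))
rep('armtop scene',inb(V,[.33,-.06,.125],[.62,.05,.145]))
rep('rest wrist',inb(W,[.42,-.06,.045],[.48,.05,.066]))
rep('armtail wrist',inb(W,[.33,-.06,.125],[.6,.05,.145]))
go(.4866,-.0106,.0705,175.7)
```

```text
restwalls scene 36 med [ 0.4536 -0.0284  0.0576] rect [449.6 -20.7] [21.3 27.9] 19.4
cheek scene 113 med [ 0.5649 -0.0331  0.0781] rect [558.4 -15.7] [50.3 39.8] 85.7
armtop scene 366 med [ 0.5263 -0.0148  0.1409] rect [494.7 -10.7] [160.8  50.6] 5.8
rest wrist 383 med [ 0.452  -0.0262  0.0589] rect [453.1  -7.4] [48.4 20.3] 85.9
armtail wrist 11958 med [ 0.4507 -0.0065  0.1408] rect [473.2  -7.4] [ 52.3 155.2] 77.2
d cm [-0.01 -0.05  6.96] w [-0.    -0.002  0.001] t 10.4 F [ 0.2  0.9 -1.7] w 0.0234 [ 0.4867 -0.01    0.1401] [-1.7998e+02 -9.0000e-02  1.7578e+02]
```

View pics/s4.png

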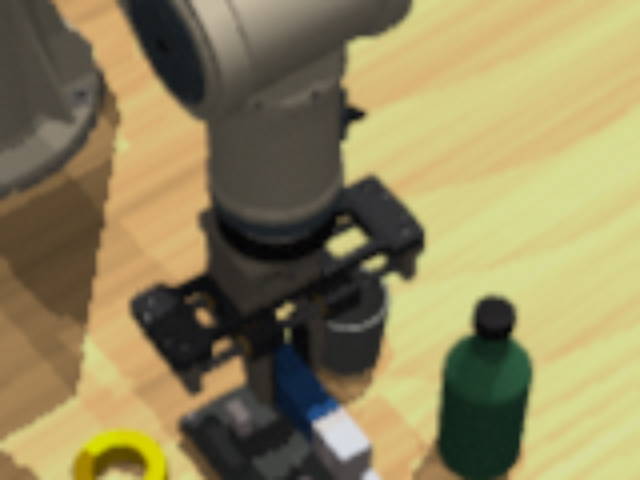

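View pics/w4.png

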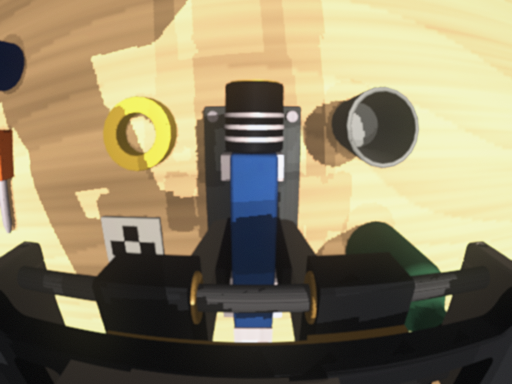

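Both views show the bar over the bracket axis: in the wrist view the lamp is at column 254 and the rest walls at 225 and 280. The gripper stays clear of the cup and bottle. Lowering it now.

>>> arm_command([
  {"x": 0,"y": 0,"z": 1,"rx": 0,"ry": 0,"rz": 0,"gripper": 0},
  {"x": 0,"y": 0,"z": 2,"rx": 0,"ry": 0,"rz": 0,"gripper": 0},
  {"x": 0,"y": 0,"z": 3,"rx": 0,"ry": 0,"rz": 0,"gripper": 0},
  {"x": 0,"y": 0,"z": 4,"rx": 0,"ry": 0,"rz": 0,"gripper": 0},
  {"x": 0,"y": 0,"z": 5,"rx": 0,"ry": 0,"rz": 0,"gripper": 0},
  {"x": 0,"y": 0,"z": 5.8,"rx": 0,"ry": 0,"rz": 0,"gripper": 0},
  {"x": 0,"y": 0,"z": 6.4,"rx": 0,"ry": 0,"rz": 0,"gripper": 0},
  {"x": 0,"y": 0,"z": 6.6,"rx": 0,"ry": 0,"rz": 0,"gripper": 0},
])

```text
t: 11.2
ee_pos: [0.4862, -0.0101, 0.0732]
orientation: [-180.0, -0.2, 175.8]
wrist_force: [0.0, -0.6, -2.5]
gripper_width: 0.0242
```

Run:
```python
from h import *
go(.4866,-.0106,.070,175.7)
p,W=wcloud(); np.savez('w5',p=p,W=W)
q,V,_,_=cloud('scene'); np.savez('s5',p=q,W=V)
# bracket-frame x extents of arm top
u=np.deg2rad(-4.3);c,s=np.cos(u),np.sin(u)
def bf(w): d=w-np.array([.5584,-.016,0]); return np.stack([c*d[...,0]+s*d[...,1],-s*d[...,0]+c*d[...,1],d[...,2]],-1)
for n,a,pp in (('scene',V,q),('wrist',W,p)):
    B=bf(a); w=inb(B,[-.18,-.012,.06],[.03,.012,.08]); print(n,len(w),np.percentile(w[:,0],[0,1,50,99,100]).round(4),'z',np.percentile(w[:,2],[10,50,90]).round(4))
    w=inb(B,[-.01,-.012,.06],[.03,.012,.08]);
    if len(w): print(' eye zone',np.median(w,0),w[:,0].max())
```

```text
d cm [-0.04 -0.05  0.32] w [-0.    -0.003  0.001] t 11.2 F [ 0.  -0.6 -2.5] w 0.0242 [ 0.4862 -0.0101  0.0732] [-1.7997e+02 -1.5000e-01  1.7578e+02]
scene 266 [-0.0836 -0.0785 -0.0283  0.0173  0.0175] z [0.0705 0.0756 0.078 ]
 eye zone [ 0.00639109 -0.00017969  0.0754273 ] 0.017512697466146972
wrist 10233 [-0.1617 -0.1602 -0.1074 -0.0103 -0.0071] z [0.0735 0.076  0.077 ]
 eye zone [-0.00882017  0.00081148  0.07582858] -0.007090460930787721
```

Eye end at +17.5 mm (ideal 18) and lamp end at −160 mm (ideal −160), so it is aligned. Lowering the last 3 mm, then release.

>>> arm_command([
  {"x": 0,"y": 0,"z": 0.15,"rx": 0,"ry": 0,"rz": 0,"gripper": 0},
  {"x": 0,"y": 0,"z": 0.25,"rx": 0,"ry": 0,"rz": 0,"gripper": 0},
  {"x": 0,"y": 0,"z": 0.35,"rx": 0,"ry": 0,"rz": 0,"gripper": 0},
  {"x": 0,"y": 0,"z": 0.35,"rx": 0,"ry": 0,"rz": 0,"gripper": 0},
  {"x": 0,"y": 0,"z": 0.35,"rx": 0,"ry": 0,"rz": 0,"gripper": 0.6},
  {"x": 0,"y": 0,"z": 0.35,"rx": 0,"ry": 0,"rz": 0,"gripper": 0.6},
  {"x": 0,"y": 0,"z": 0.35,"rx": 0,"ry": 0,"rz": 0,"gripper": 0.6},
  {"x": 0,"y": 0,"z": 0.35,"rx": 0,"ry": 0,"rz": 0,"gripper": 0.6},
])

```text
t: 12.1
ee_pos: [0.4866, -0.0101, 0.0704]
orientation: [-180.0, -0.1, 175.8]
wrist_force: [0.4, -0.7, -0.3]
gripper_width: 0.0536
```

>>> arm_command([
  {"x": 0,"y": 0,"z": 0,"rx": 0,"ry": 0,"rz": 0,"gripper": 0.6},
  {"x": 0,"y": 0,"z": 0,"rx": 0,"ry": 0,"rz": 0,"gripper": 0.6},
  {"x": 0,"y": 0,"z": -1,"rx": 0,"ry": 0,"rz": 0,"gripper": 0.6},
  {"x": 0,"y": 0,"z": -4,"rx": 0,"ry": 0,"rz": 0,"gripper": 0.6},
  {"x": 0,"y": 0,"z": -8,"rx": 0,"ry": 0,"rz": 0,"gripper": 0.6},
  {"x": 0,"y": 0,"z": -12,"rx": 0,"ry": 0,"rz": 0,"gripper": 0.6},
  {"x": 0,"y": 0,"z": -16,"rx": 0,"ry": 0,"rz": 0,"gripper": 0.6},
  {"x": 0,"y": 0,"z": -18,"rx": 0,"ry": 0,"rz": 0,"gripper": 0.6},
])

```text
t: 12.9
ee_pos: [0.488, -0.01, 0.2547]
orientation: [-180.0, 0.2, 175.8]
wrist_force: [-0.1, -0.2, -0.6]
gripper_width: 0.0551
```

```bash
cat >> h.py <<'E'
u_=np.deg2rad(-4.3);c_,s_=np.cos(u_),np.sin(u_)
def bf(w): d=w-np.array([.5584,-.016,0]); return np.stack([c_*d[...,0]+s_*d[...,1],-s_*d[...,0]+c_*d[...,1],d[...,2]],-1)
def armcheck():
    for n in ('scene','wrist'):
        a=cloud(n)[1] if n=='scene' else wcloud()[1]
        w=inb(bf(a),[-.18,-.012,.06],[.03,.012,.08]); print(n,len(w),'x',np.percentile(w[:,0],[1,50,99,100]).round(4),'z',np.percentile(w[:,2],[10,50,90]).round(4))
E
python3 - <<'E'
from h import *
armcheck()
go(.413,-.3126,.2,-10.5)
E
```

```text
scene 470 x [-0.1602 -0.0677  0.0167  0.0182] z [0.067  0.0723 0.0755]
wrist 3007 x [-0.1597 -0.0788  0.0149  0.0171] z [0.0705 0.0726 0.0737]
d cm [  5.34 -30.73   5.4 ] w [-0.007  0.    -3.032] t 13.0 F [ 0.7 -0.4 -0.3] w 0.055 [ 0.4886 -0.01    0.2542] [-180.      0.26  175.78]
```

>>> arm_command([
  {"x": 0.6,"y": -3,"z": 0,"rx": 0,"ry": 0,"rz": 0.13,"gripper": 0.7},
  {"x": 1.2,"y": -7,"z": 0,"rx": 0,"ry": 0,"rz": 0.27,"gripper": 0.7},
  {"x": 2,"y": -11,"z": 0,"rx": 0,"ry": 0,"rz": 0.41,"gripper": 0.7},
  {"x": 2.7,"y": -15,"z": 0,"rx": 0,"ry": 0,"rz": 0.55,"gripper": 0.7},
  {"x": 3.4,"y": -19,"z": 0,"rx": 0,"ry": 0,"rz": 0.69,"gripper": 0.7},
  {"x": 4.1,"y": -23,"z": 0,"rx": 0,"ry": 0,"rz": 0.83,"gripper": 0.7},
  {"x": 4.8,"y": -27,"z": 0,"rx": 0,"ry": 0,"rz": 0.97,"gripper": 0.7},
  {"x": 5.3,"y": -30.5,"z": 0,"rx": 0,"ry": 0,"rz": 1.11,"gripper": 0.7},
])

```text
t: 13.8
ee_pos: [0.4119, -0.3117, 0.253]
orientation: [179.8, 0.1, 111.8]
wrist_force: [0.5, 0.5, 0.4]
gripper_width: 0.0642
```

>>> arm_command([
  {"x": 0,"y": 0,"z": 0,"rx": 0,"ry": 0,"rz": 0.14,"gripper": 0.7},
  {"x": 0,"y": 0,"z": 0,"rx": 0,"ry": 0,"rz": 0.28,"gripper": 0.7},
  {"x": 0,"y": 0,"z": 0,"rx": 0,"ry": 0,"rz": 0.42,"gripper": 0.7},
  {"x": 0,"y": 0,"z": 0,"rx": 0,"ry": 0,"rz": 0.56,"gripper": 0.7},
  {"x": 0,"y": 0,"z": 0,"rx": 0,"ry": 0,"rz": 0.7,"gripper": 0.7},
  {"x": 0,"y": 0,"z": 0,"rx": 0,"ry": 0,"rz": 0.84,"gripper": 0.7},
  {"x": 0,"y": 0,"z": 0,"rx": 0,"ry": 0,"rz": 0.98,"gripper": 0.7},
  {"x": 0,"y": 0,"z": 0,"rx": 0,"ry": 0,"rz": 1.12,"gripper": 0.7},
])

```text
t: 14.6
ee_pos: [0.4113, -0.3112, 0.2518]
orientation: [180.0, -0.1, 47.3]
wrist_force: [-0.2, -0.2, -0.6]
gripper_width: 0.0646
```

Run:
```python
from h import *
go(.413,-.3126,.16,-10.5)
```

```text
d cm [-0.    0.22  9.18] w [-1.000e-03 -2.000e-03  1.009e+00] t 14.6 F [-0.2 -0.2 -0.6] w 0.0646 [ 0.4113 -0.3112  0.2518] [ 1.7999e+02 -1.3000e-01  4.7320e+01]
```

>>> arm_command([
  {"x": 0,"y": 0.2,"z": 1,"rx": 0,"ry": 0,"rz": 0.14,"gripper": 0.7},
  {"x": 0,"y": 0.2,"z": 2.5,"rx": 0,"ry": 0,"rz": 0.28,"gripper": 0.7},
  {"x": 0,"y": 0.2,"z": 4.5,"rx": 0,"ry": 0,"rz": 0.42,"gripper": 0.7},
  {"x": 0,"y": 0.2,"z": 6,"rx": 0,"ry": 0,"rz": 0.56,"gripper": 0.7},
  {"x": 0,"y": 0.2,"z": 7.5,"rx": 0,"ry": 0,"rz": 0.7,"gripper": 0.7},
  {"x": 0,"y": 0.2,"z": 9,"rx": 0,"ry": 0,"rz": 0.84,"gripper": 0.7},
  {"x": 0,"y": 0.2,"z": 9.2,"rx": 0,"ry": 0,"rz": 0.96,"gripper": 0.7},
  {"x": 0,"y": 0.2,"z": 9.2,"rx": 0,"ry": 0,"rz": 1.01,"gripper": 0.7},
])

```text
t: 15.4
ee_pos: [0.4117, -0.3115, 0.158]
orientation: [-179.8, 0.1, -10.8]
wrist_force: [-0.1, -0.1, 0.4]
gripper_width: 0.0645
```

Run:
```python
from h import *
p,W=wcloud(); np.savez('w6',p=p,W=W); cv2.imwrite('pics/w6.png',p[:,:,::-1])
hsv=cv2.cvtColor(p,cv2.COLOR_RGB2HSV).astype(int)
m=(hsv[...,0]<16)&(hsv[...,1]>180)&np.all((W>[.33,-.4,.012])&(W<[.5,-.25,.05]),-1)
rep('orange',W[m])
rep('all',inb(W,[.37,-.37,.01],[.53,-.28,.05]))
q,V,_,_=cloud('scene'); rep('blue',inb(V,[.25,-.38,.04],[.37,-.22,.14]))
go(.413,-.3126,.03,-10.5)
```

```text
orange 1030 med [ 0.4183 -0.315   0.0269] rect [ 415.2 -313.4] [23.7 59.2] 79.9
all 2694 med [ 0.4345 -0.3189  0.0262] rect [ 449.8 -319.5] [ 25.9 131.6] 79.9
blue 272 med [ 0.3308 -0.2983  0.0703] rect [ 324.3 -296.4] [59.3 33.9] 80.5
d cm [ 0.1   0.09 12.87] w [-0.003  0.001 -0.002] t 15.5 F [ 0.3 -0.1 -0.8] w 0.0645 [ 0.4121 -0.3119  0.1587] [-1.7984e+02  3.0000e-02 -1.0590e+01]
```

View pics/w6.png

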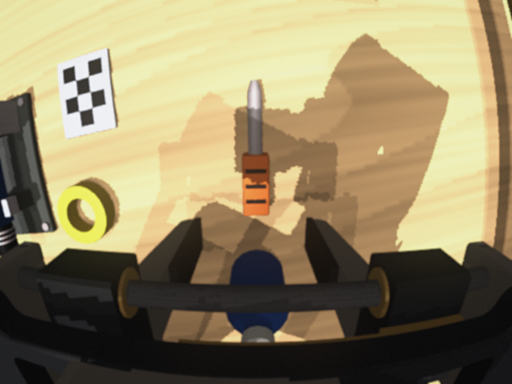

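Wrist view: pin handle at (256,185), shaft tip at (254,82), aligned with the tool. The blue bottle is at (257,290), with about 25 mm clearance. Descending to grip.

>>> arm_command([
  {"x": 0.2,"y": 0.1,"z": 3,"rx": 0,"ry": 0,"rz": -0.005,"gripper": 0.7},
  {"x": 0.2,"y": 0.1,"z": 6,"rx": 0,"ry": 0,"rz": -0.005,"gripper": 0.7},
  {"x": 0.2,"y": 0.1,"z": 9,"rx": 0,"ry": 0,"rz": -0.005,"gripper": 0.7},
  {"x": 0.2,"y": 0.1,"z": 11.5,"rx": 0,"ry": 0,"rz": -0.005,"gripper": 0.7},
  {"x": 0.2,"y": 0.1,"z": 12.6,"rx": 0,"ry": 0,"rz": -0.005,"gripper": 0.7},
  {"x": 0.2,"y": 0.1,"z": 13,"rx": 0,"ry": 0,"rz": -0.005,"gripper": 0.7},
  {"x": 0.2,"y": 0.1,"z": 13,"rx": 0,"ry": 0,"rz": -0.005,"gripper": 0.2},
  {"x": 0.2,"y": 0.1,"z": 13,"rx": 0,"ry": 0,"rz": -0.005,"gripper": 0},
])

```text
t: 16.3
ee_pos: [0.4145, -0.3133, 0.0297]
orientation: [-179.9, -0.0, -10.3]
wrist_force: [0.0, -0.4, 0.0]
gripper_width: 0.0504
```

>>> arm_command([
  {"x": 0,"y": 0,"z": 0,"rx": 0,"ry": 0,"rz": 0,"gripper": 0},
  {"x": 0,"y": 0,"z": 0,"rx": 0,"ry": 0,"rz": 0,"gripper": 0},
  {"x": 0,"y": 0,"z": 0,"rx": 0,"ry": 0,"rz": 0,"gripper": 0},
  {"x": 0,"y": 0,"z": 0,"rx": 0,"ry": 0,"rz": 0,"gripper": 0},
  {"x": 0,"y": 0,"z": 0,"rx": 0,"ry": 0,"rz": 0,"gripper": 0},
  {"x": 0,"y": 0,"z": 0,"rx": 0,"ry": 0,"rz": 0,"gripper": 0},
  {"x": 0,"y": 0,"z": 0,"rx": 0,"ry": 0,"rz": 0,"gripper": 0},
  {"x": 0,"y": 0,"z": 0,"rx": 0,"ry": 0,"rz": 0,"gripper": 0},
])

```text
t: 17.1
ee_pos: [0.4149, -0.3136, 0.0303]
orientation: [-179.9, -0.1, -10.3]
wrist_force: [-1.4, 0.2, 6.7]
gripper_width: 0.0255
```

Run:
```python
from h import *
go(.413,-.3126,.16,-10.5)
```

```text
d cm [ -0.18  -0.09 -12.97] w [-0.002 -0.002  0.004] t 17.1 F [-1.4  0.2  6.7] w 0.0255 [ 0.4149 -0.3136  0.0303] [-1.799e+02 -9.000e-02 -1.027e+01]
```

>>> arm_command([
  {"x": 0,"y": 0,"z": -1,"rx": 0,"ry": 0,"rz": 0,"gripper": 0},
  {"x": 0,"y": 0,"z": -3,"rx": 0,"ry": 0,"rz": 0,"gripper": 0},
  {"x": 0,"y": 0,"z": -5,"rx": 0,"ry": 0,"rz": 0,"gripper": 0},
  {"x": 0,"y": 0,"z": -7.5,"rx": 0,"ry": 0,"rz": 0,"gripper": 0},
  {"x": 0,"y": 0,"z": -9.5,"rx": 0,"ry": 0,"rz": 0,"gripper": 0},
  {"x": 0,"y": 0,"z": -11.5,"rx": 0,"ry": 0,"rz": 0,"gripper": 0},
  {"x": 0,"y": 0,"z": -13,"rx": 0,"ry": 0,"rz": 0,"gripper": 0},
  {"x": 0,"y": 0,"z": -13,"rx": 0,"ry": 0,"rz": 0,"gripper": 0},
])

```text
t: 17.9
ee_pos: [0.4155, -0.3144, 0.1626]
orientation: [-180.0, -0.3, -10.3]
wrist_force: [0.9, 0.6, -1.9]
gripper_width: 0.0257
```

Run:
```python
from h import *
go(.545,-.19,.16,85.7)
```

```text
d cm [ 10.52 -14.55   0.31] w [ 0.004 -0.004 -1.675] t 17.9 F [ 0.9  0.6 -1.9] w 0.0257 [ 0.4155 -0.3144  0.1626] [-180.     -0.28  -10.27]
```

>>> arm_command([
  {"x": 0.8,"y": -1,"z": 0,"rx": 0,"ry": 0,"rz": -0.08,"gripper": 0},
  {"x": 2,"y": -2.8,"z": 0,"rx": 0,"ry": 0,"rz": -0.2,"gripper": 0},
  {"x": 3.3,"y": -4.6,"z": 0,"rx": 0,"ry": 0,"rz": -0.33,"gripper": 0},
  {"x": 4.7,"y": -6.5,"z": 0,"rx": 0,"ry": 0,"rz": -0.46,"gripper": 0},
  {"x": 6,"y": -8.4,"z": 0,"rx": 0,"ry": 0,"rz": -0.59,"gripper": 0},
  {"x": 7.4,"y": -10.3,"z": 0,"rx": 0,"ry": 0,"rz": -0.72,"gripper": 0},
  {"x": 8.7,"y": -12.1,"z": 0,"rx": 0,"ry": 0,"rz": -0.85,"gripper": 0},
  {"x": 9.7,"y": -13.4,"z": 0,"rx": 0,"ry": 0,"rz": -0.96,"gripper": 0},
])

```text
t: 18.7
ee_pos: [0.5351, -0.1986, 0.1621]
orientation: [179.8, -0.1, 45.1]
wrist_force: [-0.5, -0.1, -1.9]
gripper_width: 0.0259
```

Run:
```python
from h import *
go(.545,-.19,.16,85.7)
```

```text
d cm [1.31 0.09 0.21] w [ 0.003 -0.001 -0.709] t 18.7 F [-0.5 -0.1 -1.9] w 0.0259 [ 0.5351 -0.1986  0.1621] [ 1.7984e+02 -1.4000e-01  4.5060e+01]
```

>>> arm_command([
  {"x": 0.3,"y": 0,"z": 0,"rx": 0.003,"ry": 0,"rz": -0.12,"gripper": 0},
  {"x": 0.6,"y": 0,"z": 0.2,"rx": 0.003,"ry": 0,"rz": -0.26,"gripper": 0},
  {"x": 0.9,"y": 0.1,"z": 1.2,"rx": 0.003,"ry": 0,"rz": -0.4,"gripper": 0},
  {"x": 1.3,"y": 0.1,"z": 3,"rx": 0.003,"ry": 0,"rz": -0.54,"gripper": 0},
  {"x": 1.3,"y": 0.1,"z": 5,"rx": 0.003,"ry": 0,"rz": -0.65,"gripper": 0},
  {"x": 1.3,"y": 0.1,"z": 7,"rx": 0.003,"ry": 0,"rz": -0.709,"gripper": 0},
  {"x": 1.3,"y": 0.1,"z": 8.5,"rx": 0.003,"ry": 0,"rz": -0.709,"gripper": 0},
  {"x": 1.3,"y": 0.1,"z": 8.9,"rx": 0.003,"ry": 0,"rz": -0.709,"gripper": 0},
])

```text
t: 19.5
ee_pos: [0.5439, -0.1897, 0.071]
orientation: [-179.9, -0.1, 85.6]
wrist_force: [0.2, 0.4, -0.6]
gripper_width: 0.0258
```

Run:
```python
from h import *
s=arm.read_state(); p,W=wcloud(); np.savez('w7',p=p,W=W); cv2.imwrite('pics/w7.png',p[:,:,::-1])
V=cloud('scene')[1]
for n,a in (('wrist',W),('scene',V)):
    B=bf(a)
    w=inb(B,[-.02,-.145,.03],[.02,-.03,.075])
    if len(w)>20:
        y=w[:,1]; print(n,'tip y',np.percentile(y,[95,99,100]).round(4))
        for lo in np.arange(-.145,-.05,.012):
            k=w[(y>lo)&(y<lo+.012)]
            if len(k)>5: print('  y',lo.round(3),len(k),'xmid',round((np.percentile(k[:,0],3)+np.percentile(k[:,0],97))/2,4),'w',round(float(np.ptp(k[:,0])),4),'ztop',np.percentile(k[:,2],90).round(4))
    w=inb(B,[-.18,-.012,.06],[.03,.012,.08]); print(n,'arm',len(w),np.percentile(w[:,0],[1,99,100]).round(4))
    w=inb(B,[-.03,-.03,.074],[.03,.03,.085]); rep(n+' cheeks(bf)',w)
g=np.array([.5584,-.016])+.146*np.array([s_,-c_])
print(bf(np.array([*s['ee_pos']])))
go(g[0],g[1],.0733,85.7)
```

```text
wrist tip y [-0.0778 -0.0729 -0.0711]
  y -0.145 913 xmid -0.0018 w 0.0259 ztop 0.0671
  y -0.133 567 xmid -0.002 w 0.0138 ztop 0.0618
  y -0.121 589 xmid -0.0017 w 0.0137 ztop 0.0619
  y -0.109 568 xmid -0.0019 w 0.0135 ztop 0.0618
  y -0.097 577 xmid -0.0022 w 0.0135 ztop 0.0618
  y -0.085 453 xmid -0.0021 w 0.0134 ztop 0.0612
  y -0.073 41 xmid -0.0021 w 0.007 ztop 0.059
wrist arm 35 [-0.1605 -0.1504 -0.1501]
wrist cheeks(bf) 0 med [nan nan nan] rect [0. 0.] [0. 0.] 0.0
scene tip y [-0.077  -0.0725 -0.0723]
  y -0.121 21 xmid -0.0019 w 0.0144 ztop 0.064
  y -0.109 22 xmid -0.0015 w 0.0158 ztop 0.0628
  y -0.097 22 xmid -0.0015 w 0.0131 ztop 0.0632
  y -0.085 13 xmid -0.0019 w 0.0113 ztop 0.063
scene arm 471 [-0.1592  0.0159  0.0175]
scene cheeks(bf) 149 med [-0.0013 -0.0024  0.0774] rect [-4.   0.7] [50.8 46.8] 88.2
[-0.00140351 -0.17426756  0.07097413]
d cm [ 2.86  0.04 -0.08] w [-0.001 -0.001 -0.002] t 19.6 F [ 0.4  0.6 -1.5] w 0.0256 [ 0.5449 -0.19    0.0724] [-1.7997e+02 -8.0000e-02  8.5600e+01]
  return _methods._mean(a, axis=axis, dtype=dtype,
  ret = um.true_divide(
```

View pics/w7.png

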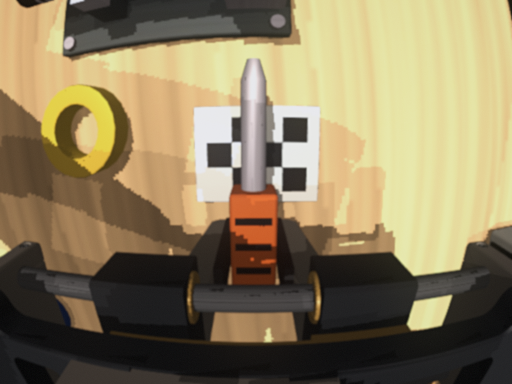

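Wrist view: the pin is held straight, handle (254,215), tip (254,62), pointing at the bracket. Vision puts it about 1.5 mm low in bracket x and 1 mm low in z. Advancing with that correction, then one more check.

>>> arm_command([
  {"x": 0.7,"y": 0.13,"z": -0.1,"rx": 0,"ry": 0,"rz": 0,"gripper": 0},
  {"x": 1.4,"y": 0.13,"z": -0.1,"rx": 0,"ry": 0,"rz": 0,"gripper": 0},
  {"x": 2.1,"y": 0.13,"z": -0.1,"rx": 0,"ry": 0,"rz": 0,"gripper": 0},
  {"x": 2.8,"y": 0.13,"z": -0.1,"rx": 0,"ry": 0,"rz": 0,"gripper": 0},
  {"x": 3.2,"y": 0.13,"z": -0.1,"rx": 0,"ry": 0,"rz": 0,"gripper": 0},
  {"x": 3.2,"y": 0.13,"z": -0.1,"rx": 0,"ry": 0,"rz": 0,"gripper": 0},
  {"x": 3.2,"y": 0.13,"z": -0.1,"rx": 0,"ry": 0,"rz": 0,"gripper": 0},
  {"x": 3.2,"y": 0.13,"z": -0.1,"rx": 0,"ry": 0,"rz": 0,"gripper": 0},
])

```text
t: 20.4
ee_pos: [0.5487, -0.1584, 0.0735]
orientation: [-180.0, -0.1, 85.6]
wrist_force: [0.1, -0.1, -0.7]
gripper_width: 0.0256
```

```bash
cat > pc.py <<'E'
from h import *
s=arm.read_state(); p,W=wcloud(); q,V,_,_=cloud('scene')
for n,a in (('wrist',W),('scene',V)):
    B=bf(a); w=inb(B,[-.02,-.115,.045],[.02,-.027,.075]); y=w[:,1]
    if len(w)>20:
        print(n,'tip y',np.percentile(y,[99,100]).round(4))
        for lo in np.arange(-.11,-.03,.015):
            k=w[(y>lo)&(y<lo+.015)]
            if len(k)>8: print('  y',lo.round(3),len(k),'xmid',round((np.percentile(k[:,0],3)+np.percentile(k[:,0],97))/2,4),'w',round(float(np.ptp(k[:,0])),4),'ztop',np.percentile(k[:,2],90).round(4))
    for sg in (-1,1):
        k=B[np.all((B*[1,sg,1]>[-.03,.014,.072])&(B*[1,sg,1]<[.03,.027,.083]),-1)]
        if len(k)>8: print(n,'cheek',sg,len(k),'x',np.percentile(k[:,0],[1,50,99]).round(4),'y',np.percentile(k[:,1],[2,50,98]).round(4),'z',np.median(k[:,2]).round(4))
    np.savez(n+'8',p=[p,q][n=='scene'],W=a)
print('tcp bf',bf(s['ee_pos']).round(4),s['t'],s['wrist_force'].round(1),s['orientation'].round(2)); s=arm.read_state(); print('tcp bf',bf(s['ee_pos']).round(4))
E
python3 pc.py
```

```text
wrist tip y [-0.0413 -0.0396]
  y -0.11 694 xmid 0.0004 w 0.014 ztop 0.0642
  y -0.095 722 xmid 0.0007 w 0.0138 ztop 0.0643
  y -0.08 711 xmid 0.0004 w 0.0141 ztop 0.0644
  y -0.065 731 xmid 0.0002 w 0.0135 ztop 0.0643
  y -0.05 326 xmid 0.0002 w 0.0124 ztop 0.063
wrist cheek -1 1888 x [-0.0199 -0.0004  0.0192] y [-0.0246 -0.0204 -0.0144] z 0.0788
scene tip y [-0.0411 -0.0402]
  y -0.095 11 xmid -0.0005 w 0.0113 ztop 0.0653
  y -0.08 29 xmid 0.0008 w 0.0125 ztop 0.0654
  y -0.065 23 xmid 0.0005 w 0.0124 ztop 0.0649
  y -0.05 14 xmid 0.0004 w 0.0105 ztop 0.0626
scene cheek -1 57 x [-0.021   0.0005  0.0198] y [-0.0251 -0.02   -0.0141] z 0.0789
scene cheek 1 61 x [-0.0219  0.0016  0.0198] y [0.0146 0.0193 0.0256] z 0.0787
tcp bf [ 0.001  -0.1427  0.0735] 20.4 [ 0.1 -0.1 -0.7] [-1.7997e+02 -8.0000e-02  8.5590e+01]
tcp bf [ 0.0009 -0.1428  0.0734]
```

Pin axis is at x +0.4 mm against cheek centre −0.3 mm, and z is about 56 mm. Aligned, so inserting.

>>> arm_command([
  {"x": 0.7,"y": -0.05,"z": 0,"rx": 0,"ry": 0,"rz": 0,"gripper": 0},
  {"x": 1.4,"y": -0.05,"z": 0,"rx": 0,"ry": 0,"rz": 0,"gripper": 0},
  {"x": 2,"y": -0.05,"z": 0,"rx": 0,"ry": 0,"rz": 0,"gripper": 0},
  {"x": 2.6,"y": -0.05,"z": 0,"rx": 0,"ry": 0,"rz": 0,"gripper": 0},
  {"x": 3.2,"y": -0.05,"z": 0,"rx": 0,"ry": 0,"rz": 0,"gripper": 0},
  {"x": 3.8,"y": -0.05,"z": 0,"rx": 0,"ry": 0,"rz": 0,"gripper": 0},
  {"x": 4.3,"y": -0.05,"z": 0,"rx": 0,"ry": 0,"rz": 0,"gripper": 0},
  {"x": 4.5,"y": -0.05,"z": 0,"rx": 0,"ry": 0,"rz": 0,"gripper": 0},
])

```text
t: 21.3
ee_pos: [0.5516, -0.113, 0.0735]
orientation: [-180.0, -0.1, 85.6]
wrist_force: [0.3, 0.0, -2.1]
gripper_width: 0.0255
```

Run:
```python
from h import *
s=arm.read_state(); print('tcp bf',bf(s['ee_pos']).round(4),s['wrist_force'].round(1),s['orientation'].round(2),s['ft_torque'].round(2))
```

```text
tcp bf [ 0.0005 -0.0972  0.0735] [ 0.3  0.  -2.1] [-1.7997e+02 -8.0000e-02  8.5610e+01] [-0.07 -0.06 -0.02]
```

>>> arm_command([
  {"x": 0.6,"y": 0,"z": 0,"rx": 0,"ry": 0,"rz": 0,"gripper": 0},
  {"x": 1.2,"y": 0,"z": 0,"rx": 0,"ry": 0,"rz": 0,"gripper": 0},
  {"x": 1.8,"y": 0,"z": 0,"rx": 0,"ry": 0,"rz": 0,"gripper": 0},
  {"x": 2.4,"y": 0,"z": 0,"rx": 0,"ry": 0,"rz": 0,"gripper": 0},
  {"x": 3,"y": 0,"z": 0,"rx": 0,"ry": 0,"rz": 0,"gripper": 0},
  {"x": 3.5,"y": 0,"z": 0,"rx": 0,"ry": 0,"rz": 0,"gripper": 0},
  {"x": 3.9,"y": 0,"z": 0,"rx": 0,"ry": 0,"rz": 0,"gripper": 0},
  {"x": 4.0,"y": 0,"z": 0,"rx": 0,"ry": 0,"rz": 0,"gripper": 0},
])

```text
t: 22.1
ee_pos: [0.5547, -0.0726, 0.0736]
orientation: [-180.0, -0.1, 85.6]
wrist_force: [0.1, -0.5, -1.9]
gripper_width: 0.026
```

Run:
```python
from h import *
s=arm.read_state(); print('tcp bf',bf(s['ee_pos']).round(4),s['wrist_force'].round(1),s['orientation'].round(2),s['ft_torque'].round(2))
```

```text
tcp bf [ 0.0005 -0.0568  0.0736] [ 0.1 -0.5 -1.9] [-1.7996e+02 -8.0000e-02  8.5630e+01] [-0.08 -0.08  0.03]
```

About 2 mm is left. Pressing gently until contact shows.

>>> arm_command([
  {"x": 0.08,"y": 0,"z": 0,"rx": 0,"ry": 0,"rz": 0,"gripper": 0},
  {"x": 0.14,"y": 0,"z": 0,"rx": 0,"ry": 0,"rz": 0,"gripper": 0},
  {"x": 0.2,"y": 0,"z": 0,"rx": 0,"ry": 0,"rz": 0,"gripper": 0},
  {"x": 0.24,"y": 0,"z": 0,"rx": 0,"ry": 0,"rz": 0,"gripper": 0},
  {"x": 0.28,"y": 0,"z": 0,"rx": 0,"ry": 0,"rz": 0,"gripper": 0},
  {"x": 0.32,"y": 0,"z": 0,"rx": 0,"ry": 0,"rz": 0,"gripper": 0},
  {"x": 0.35,"y": 0,"z": 0,"rx": 0,"ry": 0,"rz": 0,"gripper": 0},
  {"x": 0.35,"y": 0,"z": 0,"rx": 0,"ry": 0,"rz": 0,"gripper": 0},
])

```text
t: 22.9
ee_pos: [0.5549, -0.0711, 0.0737]
orientation: [-180.0, 0.1, 85.7]
wrist_force: [-1.8, -12.6, -1.6]
gripper_width: 0.0261
```

```bash
cat > fin.py <<'E'
from h import *
s=arm.read_state(); print('tcp bf',bf(s['ee_pos']).round(4),s['wrist_force'].round(1),s['orientation'].round(2),s['ft_torque'].round(2))
p,W=wcloud(); q,V,_,_=cloud('scene'); np.savez('w9',p=p,W=W,q=q,V=V)
for n,a,b in (('wrist',W,p),('scene',V,q)):
    B=bf(a); h=cv2.cvtColor(b,cv2.COLOR_RGB2HSV).astype(int)
    m=(h[...,0]<16)&(h[...,1]>170)&np.all((B>[-.03,-.12,.03])&(B<[.03,-.015,.08]),-1); y=B[m][:,1]
    if m.sum()>5: print(n,m.sum(),'orange y',np.percentile(y,[0,2,98,100]).round(4),'x',np.percentile(B[m][:,0],[2,98]).round(4),'z',np.percentile(B[m][:,2],[50,98]).round(4))
    w=inb(B,[-.012,.027,.045],[.012,.07,.07]); 
    if len(w)>3: print(n,'tip beyond y',w[:,1].max().round(4),len(w))
    w=inb(B,[-.18,-.012,.06],[.03,.012,.08]); print(n,'arm x',np.percentile(w[:,0],[1,99,100]).round(4))
E
python3 fin.py
```

```text
tcp bf [ 0.0006 -0.0552  0.0737] [ -1.8 -12.6  -1.6] [-1.7997e+02  7.0000e-02  8.5680e+01] [-2.23  0.14  0.06]
wrist 3225 orange y [-0.0789 -0.0773 -0.0282 -0.0273] x [-0.0123  0.0125] z [0.0703 0.0717]
wrist tip beyond y 0.0477 822
wrist arm x [-0.1563  0.0157  0.017 ]
scene 92 orange y [-0.0853 -0.0844 -0.064  -0.0628] x [-0.0077  0.0137] z [0.0684 0.0743]
scene tip beyond y 0.0462 18
scene arm x [-0.0453  0.0128  0.0135]
```

Contact shows at 12.6 N, the handle's rear end is at −85.3 mm (home is −85) and the tip at +47. Easing off and opening.

>>> arm_command([
  {"x": 0.0,"y": 0,"z": 0,"rx": 0,"ry": 0,"rz": 0,"gripper": 0.6},
  {"x": 0.0,"y": 0,"z": 0,"rx": 0,"ry": 0,"rz": 0,"gripper": 0.6},
  {"x": 0,"y": 0,"z": 0,"rx": 0,"ry": 0,"rz": 0,"gripper": 0.6},
  {"x": 0,"y": 0,"z": 0,"rx": 0,"ry": 0,"rz": 0,"gripper": 0.6},
  {"x": 0,"y": 0,"z": 0,"rx": 0,"ry": 0,"rz": 0,"gripper": 0.6},
  {"x": 0,"y": 0,"z": 0,"rx": 0,"ry": 0,"rz": 0,"gripper": 0.6},
  {"x": 0,"y": 0,"z": 0,"rx": 0,"ry": 0,"rz": 0,"gripper": 0.6},
  {"x": 0,"y": 0,"z": 0,"rx": 0,"ry": 0,"rz": 0,"gripper": 0.6},
])

```text
t: 23.8
ee_pos: [0.5549, -0.071, 0.0737]
orientation: [-180.0, 0.1, 85.7]
wrist_force: [0.1, 0.3, -0.4]
gripper_width: 0.0552
```

>>> arm_command([
  {"x": 0,"y": 0,"z": -1,"rx": 0,"ry": 0,"rz": 0,"gripper": 0.6},
  {"x": 0,"y": 0,"z": -3,"rx": 0,"ry": 0,"rz": 0,"gripper": 0.6},
  {"x": 0,"y": 0,"z": -6,"rx": 0,"ry": 0,"rz": 0,"gripper": 0.6},
  {"x": 0,"y": 0,"z": -10,"rx": 0,"ry": 0,"rz": 0,"gripper": 0.6},
  {"x": -3,"y": 0,"z": -13,"rx": 0,"ry": 0,"rz": 0,"gripper": 0.6},
  {"x": -7,"y": 0,"z": -15,"rx": 0,"ry": 0,"rz": 0,"gripper": 0.6},
  {"x": -10,"y": 0,"z": -16,"rx": 0,"ry": 0,"rz": 0,"gripper": 0.6},
  {"x": -12,"y": 0,"z": -16,"rx": 0,"ry": 0,"rz": 0,"gripper": 0.6},
])

```text
t: 24.6
ee_pos: [0.5466, -0.1928, 0.2368]
orientation: [179.8, 0.1, 85.6]
wrist_force: [-0.1, 0.4, -0.5]
gripper_width: 0.0551
```

```bash
python3 fin.py
python3 - <<'E'
import numpy as np,cv2
d=np.load('w9.npz'); a=cv2.resize(d['q'][90:210,150:350],(800,480),interpolation=cv2.INTER_CUBIC); cv2.imwrite('pics/fin.png',a[:,:,::-1])
E
```

```text
tcp bf [ 0.0015 -0.1772  0.2368] [-0.1  0.4 -0.5] [1.7979e+02 1.5000e-01 8.5630e+01] [-0.02 -0.05 -0.01]
wrist 163 orange y [-0.0849 -0.0849 -0.031  -0.0277] x [-0.0132  0.011 ] z [0.0657 0.0684]
wrist arm x [-0.158   0.016   0.0172]
scene 130 orange y [-0.0859 -0.0851 -0.0272 -0.0261] x [-0.012   0.0131] z [0.0608 0.0698]
scene tip beyond y 0.0476 19
scene arm x [-0.1592  0.0167  0.0176]
```

View pics/fin.png

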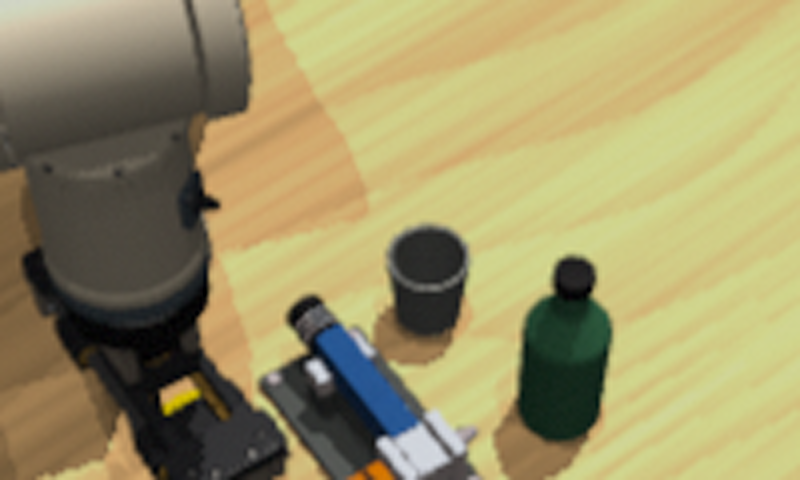

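The arm lies in the bracket, the pin's tip shows beyond the far cheek at (467,435), the handle is at the near cheek around (370,475), and the cup and bottle are upright. Comparing the other things with the start, then handing in.

Run:
```python
from h import *
b=np.load('scene.npz')['W']; V=cloud('scene')[1]
for n,lo,hi in [('green',[.5,.06,.03],[.62,.17,.2]),('blue',[.25,-.38,.04],[.37,-.22,.14]),('cup',[.37,.05,.03],[.48,.15,.09]),('tape',[.37,-.16,.012],[.47,-.07,.035]),('screwdriver',[.5,.33,.01],[.8,.5,.04]),('joypad',[.66,-.02,.01],[.8,.17,.05])]:
    rep(n+' before',inb(b,lo,hi)); rep(n+' after ',inb(V,lo,hi))
arm.job_done(); print(arm.read_state()['t'])
```

```text
green before 726 med [0.5707 0.1029 0.1099] rect [563.3 110.2] [63.  53.1] 43.0
green after  729 med [0.5705 0.1032 0.1091] rect [563.8 110.2] [62.8 53. ] 46.9
blue before 537 med [ 0.3229 -0.2966  0.0892] rect [ 315.5 -294.6] [59.4 49.2] 83.5
blue after  535 med [ 0.3228 -0.2966  0.0886] rect [ 314.5 -294.2] [59.5 48.5] 85.8
cup before 344 med [0.4229 0.0975 0.0566] rect [425.8  94.8] [60.3 64.6] 51.1
cup after  345 med [0.4237 0.0974 0.0552] rect [425.1  95.3] [60.3 64.8] 51.1
tape before 332 med [ 0.4223 -0.1131  0.0252] rect [ 419.1 -112.8] [69.  69.7] 33.0
tape after  26 med [ 0.388  -0.1075  0.0256] rect [ 388.3 -107.5] [31.1 11. ] 83.3
screwdriver before 271 med [0.7146 0.4249 0.0219] rect [646.6 435.2] [ 50.7 240. ] 88.0
screwdriver after  271 med [0.7152 0.425  0.0217] rect [675.9 439.4] [ 28.2 190.3] 75.5
joypad before 1164 med [0.7384 0.071  0.0304] rect [726.5  77.6] [ 88.  134.6] 10.3
joypad after  1162 med [0.7385 0.0715 0.0303] rect [726.6  78.1] [ 87.6 136.6] 10.0
the job is handed in; nothing more can be done
the job is handed in; nothing more can be done
```

The blue lamp arm is in the bracket and the orange-handled pin is through all three holes from the free side (−y). I let go of both, moved the gripper clear and handed the job in at about 25 s.

- **Arm:** it lies flat. Its eye end measured 17.2–17.6 mm past the hole centre, against 18 mm ideal.
- **Pin:** the shoulder met the cheek with about 13 N while pressing. After release the handle spans −85 to −26 mm and the tip stands 22.6 mm past the far cheek, which matches being home to about a millimetre.
- **Other things:** both bottles, the cup and the joypad measured within about 1 mm of their starting positions. The screwdriver's median point also moved less than 1 mm, though its fitted outline differed by about 30 mm. I put that down to stray depth points.
- **Not confirmed at the end:** the tape roll was mostly hidden by the robot in the last picture, so that check was incomplete. Its visible edge fits the starting position, and nothing went near it.
- **Failed step:** the first grasp of the arm closed too late and missed. The arm had not moved, and the second grasp held.

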